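# Make up the power-cut kit and the smoke-alarm kit

## Robot

A 6-joint arm with a two-finger parallel gripper is mounted at the origin on the work surface. World frame = base frame: x ahead of the robot, y to its left, z up, the work surface at z = 0. Lengths are in mm, angles in degrees, forces in N, time in s.
With the tool pointing down it reaches from about 300 to 850 mm from the base axis. Payload 4.2 kg.
Tool frame: the origin (TCP) lies midway between the tips of the shut fingers; the grasp point (between the pads) lies 19 mm behind it (pinch_z is the distance from the TCP to the grasp point, in mm); z points along the fingers, y is the line along which they close (so a half turn about z gives the same grasp; the last joint's range is limited). The gripper opens to 91 mm and grips with 3 to 60 N. Pads are 32 mm wide; open, the fingers measure 118 mm over their backs; the gripper's body (76 mm by 178 mm) begins 60 mm behind the grasp point.
Start: joints at [74.828, 18.312, 89.639, -0, 72.044, -1.146], TCP at [139.36, 557.873, 213.976] pointing down, gripper open.
Joint ranges: [-177.97, 177.97], [-48.28, 115.42], [12.27, 149.76], [-77.06, 257.06], [2.81, 150.46], [-146.56, 146.56]. Speed limits (degrees/s): [147.25, 147.25, 180, 180, 180, 180].

## Interface

Orientations are given as [roll, pitch, yaw] about the fixed x, y, z axes, in that order (R = Rz(yaw) Ry(pitch) Rx(roll)).
In Python, from workcell import * gives the robot as it stands.
- The arm moves only by the tool step_arm, never from a script. Its argument "steps" is a list of rows, each a list of 7 numbers: the turn, a rotation vector about the tool's x, y, z in degrees, then the shift along the tool's x, y, z in mm, then the opening, from 0 (shut) to 1 (fully open). In form: [[rx, ry, rz, x, y, z, hand], ...]. A call has exactly 8 rows; each row shifts and turns the commanded pose from where the row before left it, along the tool's axes as they then stand; what a row does not reach is not made up. A row lasts 1/8 s, in which the tool goes at most 62.5 mm and 10.7 degrees, less where a joint would pass 70% of its speed; a pose out of reach is approached as far as the arm can. A call is refused whole if a number of a shift passes 62.5 or a number of a turn 10.7, either way. A call with a gripper value outside its range is refused whole. The fingers move at their own pace and stop on an object; "force" is the grip in N (left out, the last holds). Time passes only in rows, so rows that do not move let the fingers close, or fill a call up. It gives the time, the measured TCP pose, the force, the opening and the grip force at its end, in the units of the state.
- state(): the state, without advancing time (a new reading comes with each control period).
- grab_frame(name): name is "scene" or "side" or "wrist"; returns a dict with "image" (420x560x3 uint8, blue, green, red), "fovy" (degrees; the focal length in pixels is half the picture's height over the tangent of half this angle, whatever the lens; pixels are square), "cx", "cy" (the principal point, pixels), "dist" ([k1, k2, p1, p2, k3] as OpenCV has them; the pictures are not rectified), "origin" and "rotation" of the camera in the world; the wrist camera has in their place "tool_from_camera" (4x4, takes a point from camera to tool coordinates, whose origin is the TCP and whose axes are the flange's). Camera axes: x right, y down, z forward; pixel columns grow to the right and rows downward; lengths in mm; the calibration is good to about 2 mm. A picture is of the moment at which its call begins: read the wrist's pose just before it. There is no depth.
- job_done(): hands the job in; it is judged then, once.
The state is a dict: "time_s": time; "qpos": joint angles; "qvel": joint speeds; "effort": joint torques, N m; "ee_pos": TCP position; "ee_rot": TCP orientation; "force": force on the tool from outside, world axes, zero at the start; "torque": the same for the moment, N m; "gripper_width": finger opening in mm; "gripper_force": force on a finger pad.
Only numpy, scipy, OpenCV 4.12 (cv2) and the standard library are available. Lean on these libraries where they do the work, as an engineer would, in place of code of your own. Each camera call takes 0.05 s, during which the arm holds its last target. There are 200 camera calls.

## Task

Make up two kits from the loose stock on the ledge. Power-cut kit, in the tray with a square cell and a narrow cell: set the lantern stand flat in the square cell first and then the lantern upright and centred on it, and stand the large round battery on end in the narrow cell. Smoke-alarm kit, in the tray with two long lanes: lay the screwdriver straight along the wide lane and stand the small block battery on end in the narrow lane; leave the ceramic bowl where it is.

Things in the scene. Friction and masses are not known exactly. Their poses are not given: they have to be found in the camera images.
- power_tray: Power-cut tray: shallow tray, fixed, aluminium walls, black floor, 100 (x) x 162 (y) mm. Floor 4 mm thick; walls 4 mm thick, tops 12 mm above the ledge. A like divider along x at y = +17 mm makes two cells (inside sizes): square, 92 x 92, centred at (0, -31) mm, and narrow, 92 (x) x 58 (y), centred at (0, +48) mm. Origin: centre of underside, at ledge height; z up.
- alarm_tray: Smoke-alarm tray: shallow tray, fixed, aluminium walls, black floor, 104 (x) x 154 (y) mm. Floor 4 mm thick; walls 4 mm thick, tops 12 mm above the ledge. A like divider along y at x = -4 mm makes two lanes, each 146 mm long inside: narrow, 42 wide, centred at x = -27 mm, and wide, 50 wide, centred at x = +23 mm. Origin: centre of underside, at ledge height; z up.
- stand: Lantern stand: loose plain grey plastic puck, 66 mm diameter, 30 mm high, flat top with a thin dark rubber disc; 0.15 kg. The lantern stands on its flat top. Origin: centre of its underside; z up. A small metal contact on its side has no importance.
- lantern: Lantern: loose red plastic battery lantern, 96 mm tall, standing upright, about 0.22 kg. Foot 60 mm diameter up to 32 mm, clear globe 48 mm diameter from 32 to 66 mm, red cap 54 mm diameter from 66 to 96 mm (take it by the cap from above). Origin: centre of its underside; z up.
- round_battery: Round battery: loose large round battery cell standing on end, 33 mm diameter, 61 mm tall, steel ends with grey sleeve, about 0.14 kg. Origin: centre of its underside; z up.
- block_battery: Block battery: loose small rectangular battery standing on end, dark steel, 17.5 mm (x) by 26.5 mm (y), 46 mm tall, two little studs 2.5 mm high on top; 0.05 kg. Origin: centre of its underside; z up.
- screwdriver: Screwdriver: loose short steel screwdriver lying down, 120 mm long along its x. Square handle 26 x 26 mm with rounded edges from x = -60 to +10 mm, then a 7 mm round shaft to the tip at x = +60 mm; 0.12 kg, balanced near x = -20 mm. Origin: on its long axis, midway between the ends, 13 mm above whatever it lies on.
- bowl: Bystander: small white ceramic bowl, 90 mm across, 42 mm high, loose on the ledge between the trays. Origin: centre of its underside.
Mind the look-alikes: they are no part of the job. What is shaped like the screwdriver but yellow is not meant.

How it is judged (in metres and radians):
On the way, in this order (a step that is already met when the one before it is completed fails the run):
1. the stand rests flat in the square cell, let go, while the lantern is still elsewhere (x of stand in the frame of power_tray between -0.017 and 0.017 m and y of stand in the frame of power_tray between -0.048 and -0.014 m and z of stand in the frame of power_tray between 0 and 0.008 m and angle between stand's own z axis and vertical below 0.12 rad and linear speed of stand below 0.02 m/s and angular speed of stand below 0.2 rad/s and contact force between the fingers and stand below 0.3 N and horizontal distance between lantern and stand above 0.06 m), for 0.2 s.
2. the lantern stands upright and centred on the stand (x of stand in the frame of power_tray between -0.017 and 0.017 m and y of stand in the frame of power_tray between -0.048 and -0.014 m and z of stand in the frame of power_tray between 0 and 0.008 m and angle between each of stand, lantern's own z axis and vertical below 0.12 rad and horizontal distance between lantern and stand below 0.01 m and z of lantern in the frame of stand between 0.026 and 0.034 m and linear speed of lantern below 0.02 m/s and angular speed of lantern below 0.2 rad/s), for 0.2 s.
At the end, for the whole second after the job is handed in: Stand flat in the square cell, lantern upright on it, axes within 10 mm; round battery upright in the narrow cell; screwdriver on the floor of the wide lane, within 0.25 rad of its direction and 18 mm of its middle lengthwise; block battery upright in the narrow lane; all at rest (all of step 2 and linear speed of each of stand, round_battery, block_battery, screwdriver below 0.02 m/s and angular speed of each of stand, round_battery, block_battery, screwdriver below 0.2 rad/s and x of round_battery in the frame of power_tray between -0.034 and 0.034 m and y of round_battery in the frame of power_tray between 0.031 and 0.065 m and z of round_battery in the frame of power_tray between 0 and 0.008 m and angle between each of round_battery, block_battery's own z axis and vertical below 0.12 rad and x of block_battery in the frame of alarm_tray between -0.042 and -0.012 m and y of block_battery in the frame of alarm_tray between -0.066 and 0.066 m and z of block_battery in the frame of alarm_tray between 0 and 0.008 m and x of screwdriver in the frame of alarm_tray between 0.007 and 0.039 m and y of screwdriver in the frame of alarm_tray between -0.018 and 0.018 m and z of screwdriver in the frame of alarm_tray between 0.012 and 0.022 m and angle between the x axis of screwdriver and the y axis of alarm_tray, either way round below 0.25 rad); the robot touches nothing.
It fails at once if the bowl is moved by more than 20 mm (distance of bowl from where it was at the start of the episode above 0.02 m).
It also fails if it takes over 138 s, if anything falls off the work surface, if the arm or the gripper's body presses on something with over 40 N, if the wrist force passes 120 N, or if a joint passes its speed limit or range.

## Working session

There is one attempt and no reset: what is moved stays moved. The work goes in short steps, Python scripts to look and compute and a tool call to move; the robot and the scene stay as the last step left them, time stands still between calls to the robot, and variables do not carry over. Pictures are saved under pics/ and viewed, at most 15 in all, crops included, and the job is handed in when it is done.

Besides the shell and the picture viewer there is one more tool, called after "Emit:" as name(argument=value, ...) on one line, values as JSON. step_arm: Moves the arm, as the interface text tells. Its arguments: {"type":"object","properties":{"steps":{"type":"array","items":{"type":"array","items":{"type":"number"}}},"force":{"type":"number"}},"required":["steps"]}

```bash
mkdir -p pics; ls; cat > h.py <<'E'
from workcell import *
import numpy as np, cv2, pickle
from scipy.spatial.transform import Rotation as R
def cam(name):
    s=state(); f=grab_frame(name)
    if name=="wrist":
        T=np.eye(4); T[:3,:3]=R.from_euler('xyz',s['ee_rot'],degrees=True).as_matrix(); T[:3,3]=s['ee_pos']
        M=T@np.array(f['tool_from_camera']); f['origin']=M[:3,3]; f['rotation']=M[:3,:3]
    f['origin']=np.array(f['origin']);f['rotation']=np.array(f['rotation']).reshape(3,3)
    h=f['image'].shape[0]; fl=h/2/np.tan(np.radians(f['fovy'])/2)
    f['K']=np.array([[fl,0,f['cx']],[0,fl,f['cy']],[0,0,1.]]); f['dist']=np.array(f['dist'],float)
    return f
def px2w(f,uv,z):
    n=cv2.undistortPoints(np.array(uv,float).reshape(-1,1,2),f['K'],f['dist']).reshape(-1,2)
    d=np.c_[n,np.ones(len(n))]@f['rotation'].T
    return f['origin']+d*((z-f['origin'][2])/d[:,2])[:,None]
def w2px(f,P):
    Rc=f['rotation'].T
    return cv2.projectPoints(np.array(P,float).reshape(-1,1,3),cv2.Rodrigues(Rc)[0],-Rc@f['origin'],f['K'],f['dist'])[0].reshape(-1,2)
def save(f,n):
    cv2.imwrite('pics/%s.png'%n,f['image']); pickle.dump(f,open('pics/%s.pkl'%n,'wb'))
E
python3 - <<'E'
from h import *
print(state())
for n in("scene","side","wrist"):
    f=cam(n); save(f,n+'0'); print(n,f['origin'],f['rotation'],f['fovy'])
E
```

```text
pics
{'time_s': 0.0, 'qpos': array([ 7.48283161e+01,  1.83493529e+01,  8.97076316e+01, -2.01662845e-03,
        7.20416233e+01, -1.14745243e+00]), 'qvel': array([-0.00072848,  0.00506559, -0.02898769, -0.11078906,  0.05654167,
        0.00584128]), 'effort': array([ 1.96137495e-03, -4.12451613e+01, -2.31972134e+01,  7.28893513e-02,
        4.58850770e-02, -1.23212476e-04]), 'ee_pos': array([139.23344222, 557.36545816, 213.13490003]), 'ee_rot': array([-1.79901374e+02, -5.77462468e-05,  1.65976392e+02]), 'force': array([-0.25674989,  0.57201124, -0.27037749]), 'torque': array([-0.01975572, -0.08823592, -0.0345394 ]), 'gripper_force': 0.0, 'gripper_width': 91.6677354955446}Traceback (most recent call last):
  File "<stdin>", line 4, in <module>
  File "h.py", line 9, in cam
    f['origin']=np.array(f['origin']);f['rotation']=np.array(f['rotation']).reshape(3,3)
                                                    ~~~~~~~~~~~~~~~~~~~~~~~~~~~~~~~^^^^^
ValueError: cannot reshape array of size 3 into shape (3,3)
```

```bash
sed -i "s/f\['rotation'\]=np.array(f\['rotation'\]).reshape(3,3)/q=np.array(f['rotation']); f['rotation']=R.from_euler('xyz',q,degrees=True).as_matrix() if q.size==3 else q/" h.py
python3 - <<'E'
from h import *
for n in("scene","side","wrist"):
    f=cam(n); save(f,n+'0'); print(n,f['origin'],f['rotation'].round(3).tolist(),f['fovy'])
E
```

```text
scene [983.65747478 549.59873255 764.16315256] [[-0.783, 0.457, -0.423], [0.623, 0.574, -0.532], [-0.001, -0.68, -0.734]] 57.0243082252592
side [366.36558779 838.89747328 598.64186267] [[-0.971, -0.131, 0.199], [-0.239, 0.519, -0.821], [0.005, -0.845, -0.535]] 55.89079874898493
wrist [ 59.72992123 577.92155595 384.13292813] [[0.243, 0.928, 0.284], [0.97, -0.231, -0.074], [-0.003, 0.293, -0.956]] 69.95385998234505
```

View pics/scene0.png

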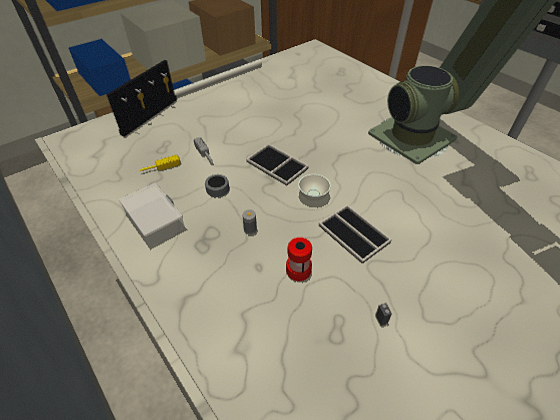

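View pics/side0.png

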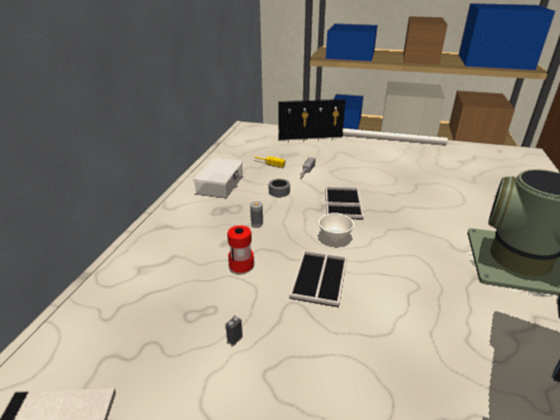

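View pics/wrist0.png

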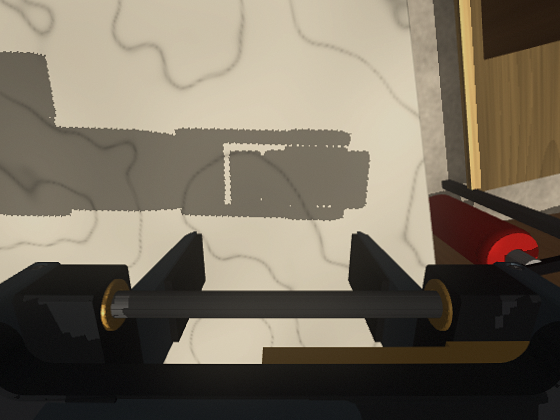

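```bash
python3 - <<'E'
from h import *
a=cv2.imread('pics/scene0.png')[130:340,130:410]; cv2.imwrite('pics/c1.png',cv2.resize(a,(784,588),interpolation=cv2.INTER_CUBIC))
a=cv2.imread('pics/side0.png')[145:355,180:380]; cv2.imwrite('pics/c2.png',cv2.resize(a,(560,588),interpolation=cv2.INTER_CUBIC))
fs=[pickle.load(open('pics/%s0.pkl'%n,'rb')) for n in('scene','side')]
for n,z,a,b in [('bowl',42,(314,185),(336,225)),('lantern top',96,(300,245),(239.5,233)),('lantern foot',0,(299,274),(241,264)),('battery top',61,(250,215),(257,206)),('block top',46,(383,307),(234,322)),('stand top',30,(217,182),(279,184)),('atray',8,(355,233),(319,278)),('ptray',8,(277,164),(344,203)),('driver mid',13,(204,151),(308,168))]:
    print(n,px2w(fs[0],a,z)[0].round(),px2w(fs[1],b,z)[0].round())
E
```

```text
bowl [437.   7.  42.] [433.  18.  42.]
lantern top [628. 170.  96.] [627. 180.  96.]
lantern foot [635. 180.   0.] [632. 171.   0.]
battery top [646.   3.  61.] [641.   9.  61.]
block top [573. 371.  46.] [571. 378.  46.]
stand top [ 630. -179.   30.] [ 630. -175.   30.]
atray [448. 178.   8.] [447. 183.   8.]
ptray [ 436. -156.    8.] [ 430. -150.    8.]
driver mid [ 579. -340.   13.] [ 572. -337.   13.]
```

View pics/c1.png

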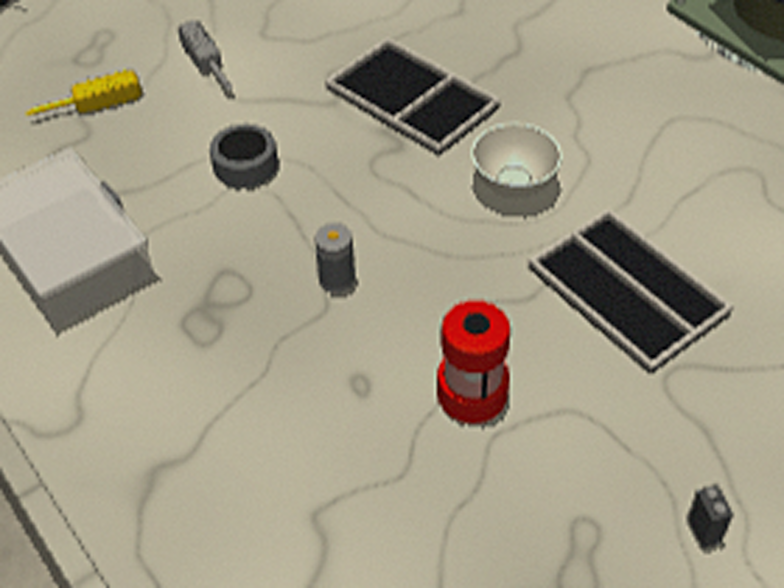

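View pics/c2.png

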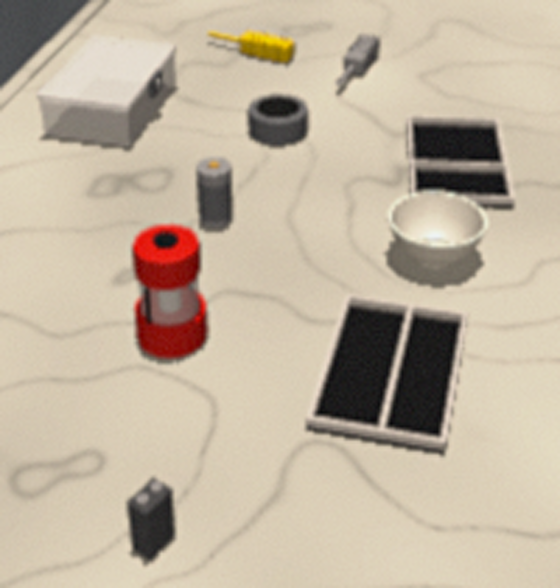

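Emit:
step_arm(steps=[[0,0,9.5,0,0,-5,1],[0,0,9.5,0,0,-5,1],[0,0,9.5,0,0,-5,1],[0,0,9.5,0,0,-5,1],[0,0,9.5,0,0,-5,1],[0,0,9.5,0,0,-5,1],[0,0,9.5,0,0,-5,1],[0,0,9.5,0,0,-5,1]])

```text
time_s: 1.2
ee_pos: [139.3, 557.7, 253.9]
ee_rot: [-180.0, 0.0, 89.7]
force: [-0.2, -0.9, -0.8]
gripper_width: 91.3
gripper_force: 0.0
```

Emit:
step_arm(steps=[[0,0,0,-44,42,0,1],[0,0,0,-44,42,0,1],[0,0,0,-44,42,0,1],[0,0,0,-44,42,0,1],[0,0,0,-44,42,0,1],[0,0,0,-44,42,0,1],[0,0,0,-44,42,0,1],[0,0,0,0,0,0,1]])

```text
time_s: 2.2
ee_pos: [435.4, 246.8, 253.6]
ee_rot: [180.0, 0.0, 89.6]
force: [-0.4, 0.9, -0.3]
gripper_width: 91.0
gripper_force: 0.0
```

```bash
python3 - <<'E'
from h import *
f=cam('wrist'); save(f,'w1'); s=state(); print(s['time_s'],s['ee_pos'],s['ee_rot'],f['origin'])
cv2.imwrite('pics/w1b.png',cv2.resize(f['image'],(800,600),interpolation=cv2.INTER_CUBIC))
E
```

```text
2.25 [433.96933553 248.43532321 253.62160474] [-1.79950073e+02 -2.50195891e-03  8.97471999e+01] [437.30392896 330.40864019 424.38308481]
```

View pics/w1b.png

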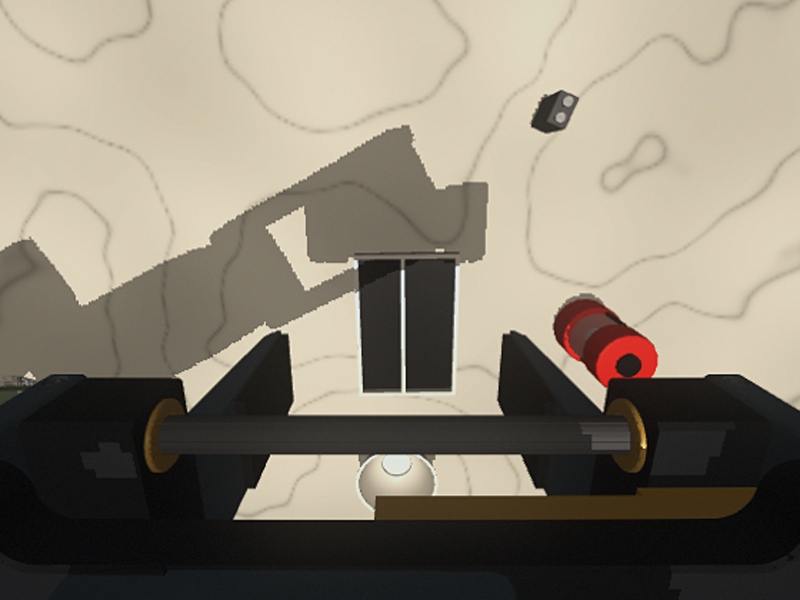

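```bash
python3 - <<'E'
from h import *
f=pickle.load(open('pics/w1.pkl','rb')); k=560/800
def p(u,z): return px2w(f,np.array(u)*k,z).round(1).tolist()
print('tray',p([(356,254),(460,254),(455,393),(360,393),(403,258),(403,391)],12))
print('studs',p([(568,101),(561,118)],48.5)); print('cap',p([(628,365)],96)); print('bowl',p([(358,485),(437,485),(397,450)],42))
E
```

```text
tray [[398.9, 249.8, 12.0], [500.3, 249.1, 12.0], [500.7, 97.0, 12.0], [398.1, 97.7, 12.0], [444.7, 245.5, 12.0], [444.5, 99.8, 12.0]]
studs [[577.1, 380.7, 48.5], [572.8, 368.0, 48.5]]
cap [[633.0, 169.8, 96.0]]
bowl [[395.3, 3.0, 42.0], [480.6, 2.4, 42.0], [437.7, 47.2, 42.0]]
```

Emit:
step_arm(steps=[[0,0,0,31,35,0,1],[0,0,0,31,35,0,1],[0,0,0,31,35,0,1],[0,0,0,31,35,0,1],[0,0,9.2,0,0,40,1],[0,0,9.2,0,0,40,1],[0,0,0,0,0,40,1],[0,0,0,0,0,0,1]])

```text
time_s: 3.25
ee_pos: [569.9, 374.0, 130.3]
ee_rot: [-179.7, 0.4, 71.7]
force: [0.2, -0.6, -0.2]
gripper_width: 91.3
gripper_force: 0.0
```

```bash
python3 - <<'E'
from h import *
f=cam('wrist'); save(f,'w2'); s=state(); print(s['time_s'],s['ee_pos'],s['ee_rot'])
E
```

```text
3.3 [571.70013424 374.76613383 133.16056959] [-1.79881845e+02  1.03393233e-01  7.16862803e+01]
```

View pics/w2.png

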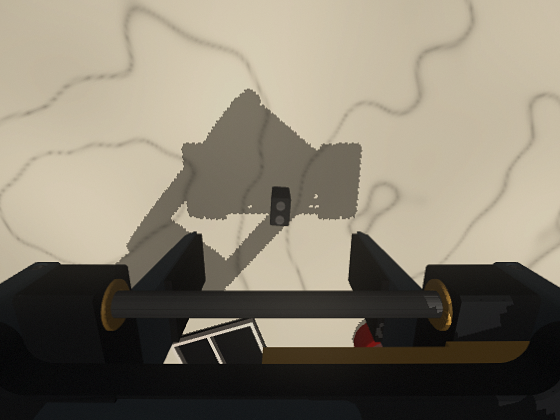

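```bash
python3 - <<'E'
from h import *
f=pickle.load(open('pics/w2.pkl','rb'))
print(px2w(f,[(281.5,206),(280,219)],48.5)); s=state(); print(s['ee_pos'],s['qpos'])
E
```

```text
[[577.77856109 380.80743165  48.5       ]
 [572.77927849 369.74525359  48.5       ]]
[571.70013424 374.76613383 133.16056959] [3.22694904e+01 3.11767046e+01 8.05550172e+01 2.75616923e-02
 6.84231801e+01 5.05731463e+01]
```

Emit:
step_arm(steps=[[0,0,0,0,1,40,1],[0,0,0,0,0,40,1],[0,0,0,0,0,32,1],[0,0,0,0,0,0,0.5],[0,0,0,0,0,0,0],[0,0,0,0,0,0,0],[0,0,0,0,0,0,0],[0,0,0,0,0,0,0]], force=15)

```text
time_s: 4.3
ee_pos: [574.5, 373.5, 22.7]
ee_rot: [180.0, -0.1, 71.6]
force: [0.5, -1.5, 0.3]
gripper_width: 44.2
gripper_force: 0.0
```

Emit:
step_arm(steps=[[0,0,0,0,0,2,0],[0,0,0,0,0,0,0],[0,0,0,0,0,0,0],[0,0,0,0,0,0,0],[0,0,0,0,0,0,0],[0,0,0,0,0,-20,0],[0,0,0,0,0,-40,0],[0,0,0,0,0,-20,0]])

```text
time_s: 5.3
ee_pos: [575.1, 373.9, 102.3]
ee_rot: [179.9, -0.2, 71.6]
force: [0.7, 0.7, -1.5]
gripper_width: 17.5
gripper_force: 15.0
```

Emit:
step_arm(steps=[[0,0,-9.2,0,0,0,0],[0,0,-9.2,0,0,0,0],[0,0,0,-39,-38,0,0],[0,0,0,-39,-38,0,0],[0,0,0,-39,-38,0,0],[0,0,0,-39,-38,0,0],[0,0,0,0,0,40,0],[0,0,0,0,0,10,0]])

```text
time_s: 6.3
ee_pos: [420.8, 216.6, 48.9]
ee_rot: [-179.9, 0.1, 90.0]
force: [0.9, -0.3, -0.8]
gripper_width: 17.2
gripper_force: 15.0
```

```bash
python3 - <<'E'
from h import *
for i in range(2):
    f=cam('side'); s=state(); print(s['time_s'],s['ee_pos'],s['ee_rot'],s['gripper_width'])
cam('scene');s=state(); print(s['time_s'],s['ee_pos'])
E
```

```text
6.35 [421.29571521 216.99466565  48.46731782] [-1.79841518e+02  7.00548643e-02  8.99668015e+01] 17.539100801581828
6.4 [422.11985178 217.53802632  49.40183076] [-1.79917684e+02  3.28030787e-02  8.99832904e+01] 17.819581953015803
6.45 [422.84842705 217.95877996  50.06365076]
```

Emit:
step_arm(steps=[[0,0,0,0,0,15,0],[0,0,0,0,0,7,0],[0,0,0,0,0,3,0],[0,0,0,0,0,0,0],[0,0,0,0,0,0,0.3],[0,0,0,0,0,0,0.4],[0,0,0,0,0,0,0.42],[0,0,0,0,0,0,0.42]])

```text
time_s: 7.45
ee_pos: [422.2, 217.5, 25.0]
ee_rot: [180.0, -0.0, 90.0]
force: [-0.4, -0.5, 0.0]
gripper_width: 38.6
gripper_force: 0.0
```

Emit:
step_arm(steps=[[0,0,0,0,0,-30,0.45],[0,0,0,0,0,-60,1],[0,0,0,0,0,-60,1],[0,0,0,-50,35,-60,1],[0,0,0,-50,35,-20,1],[0,0,0,-50,35,0,1],[0,0,0,-50,35,0,1],[0,0,0,0,0,0,1]])

```text
time_s: 8.45
ee_pos: [553.3, 29.0, 237.6]
ee_rot: [180.0, 0.0, 89.7]
force: [-0.3, 1.2, 0.4]
gripper_width: 91.3
gripper_force: 0.0
```

```bash
python3 - <<'E'
from h import *
f=cam('wrist'); save(f,'w3'); s=state(); print(s['time_s'],s['ee_pos'],s['ee_rot'])
E
```

```text
8.5 [552.01004532  30.80448194 237.57640133] [-1.79926163e+02 -2.28708526e-02  8.97835339e+01]
```

View pics/w3.png

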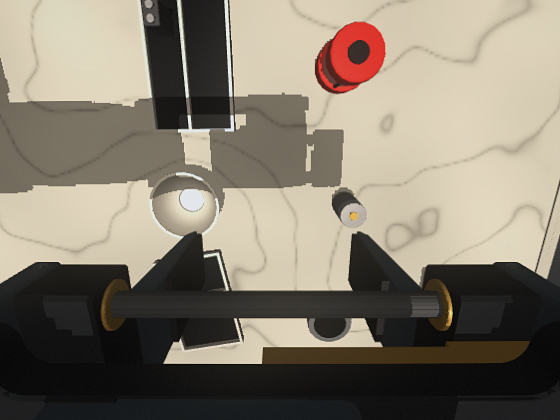

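Emit:
step_arm(steps=[[0,0,0,-50,0,0,1],[0,0,0,-50,0,0,1],[0,0,0,-50,0,0,1],[0,0,0,-40,-20,0,1],[0,0,0,0,0,0,1],[0,0,0,0,0,0,1],[0,0,0,0,0,0,1],[0,0,0,0,0,0,1]])

```text
time_s: 9.5
ee_pos: [531.9, -156.7, 238.2]
ee_rot: [180.0, -0.0, 90.1]
force: [0.0, 0.1, -0.0]
gripper_width: 91.3
gripper_force: 0.0
```

```bash
python3 - <<'E'
from h import *
f=cam('wrist'); save(f,'w4'); s=state(); print(s['time_s'],s['ee_pos'],s['ee_rot'])
cv2.imwrite('pics/w4b.png',cv2.resize(f['image'][:370],None,fx=1.4286,fy=1.4286,interpolation=cv2.INTER_CUBIC))
g=pickle.load(open('pics/w3.pkl','rb'))
print('lantern',px2w(g,(358,52),96),'batt',px2w(g,(352,216),61),'bowl',px2w(g,[(150,200),(218,203)],42))
E
```

```text
9.55 [ 531.88559228 -156.85583332  238.17880862] [ 1.79998590e+02 -1.27681070e-02  9.00596699e+01]
lantern [[632.12016385 170.73798796  96.        ]] batt [[646.65349772  -3.30158972  61.        ]] bowl [[394.35824196  13.15804327  42.        ]
 [480.38854134   8.70858764  42.        ]]
```

View pics/w4b.png

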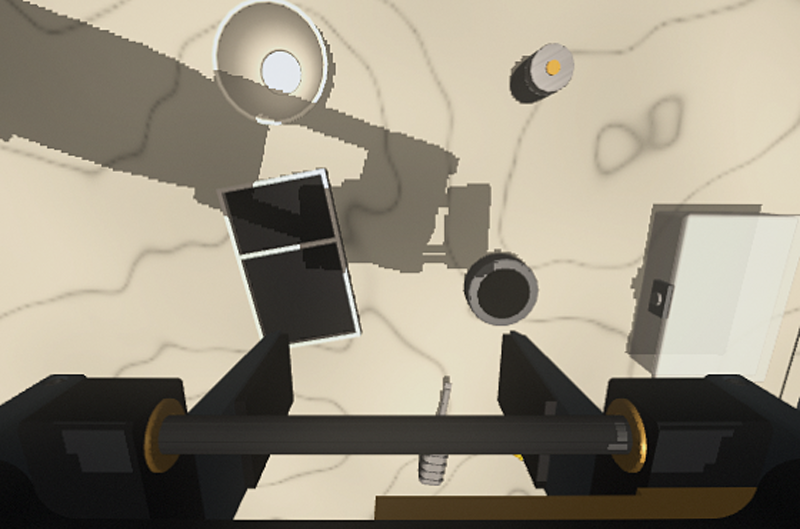

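```bash
python3 - <<'E'
from h import *
f=pickle.load(open('pics/w4.pkl','rb')); k=560/800
def p(u,z): return px2w(f,np.array(u)*k,z).round(1).tolist()
print('tray',p([(219,190),(326,169),(361,333)],12),'div',p([(240,257),(338,240)],12))
print('stand',p([(503,290)],30),'batt',p([(553,68)],61),'bowl',p([(213,62),(328,60),(270,2),(272,124)],42))
print('driver tip,end',p([(446,378)],13),p([(432,484)],13))
c=np.array(p([(219,190),(361,333)],12)).mean(0);print(c)
E
```

```text
tray [[374.8, -92.4, 12.0], [472.1, -74.4, 12.0], [499.7, -230.2, 12.0]] div [[387.4, -153.7, 12.0], [480.4, -137.6, 12.0]]
stand [[632.7, -180.6, 30.0]] batt [[648.6, -3.1, 61.0]] bowl [[393.3, 4.6, 42.0], [481.8, 5.8, 42.0], [440.4, 44.6, 42.0], [435.2, -39.9, 42.0]]
driver tip,end [[585.8, -279.1, 13.0]] [[575.0, -410.5, 13.0]]
[ 437.25 -161.3    12.  ]
```

Emit:
step_arm(steps=[[0,0,0,-8,33,30,1],[0,0,0,-8,33,30,1],[0,0,0,-7,34,30,1],[0,0,0,0,0,50,1],[0,0,0,0,0,50,1],[0,0,0,0,0,20,1],[0,0,0,0,0,10,1],[0,0,0,0,0,6,0.9]])

```text
time_s: 10.55
ee_pos: [632.2, -180.7, 12.3]
ee_rot: [179.9, 0.0, 90.0]
force: [0.3, 0.0, -0.9]
gripper_width: 84.2
gripper_force: 0.0
```

Emit:
step_arm(steps=[[0,0,0,0,0,0,0.5],[0,0,0,0,0,0,0.5],[0,0,0,0,0,0,0.5],[0,0,0,0,0,0,0.5],[0,0,0,0,0,0,0.5],[0,0,0,0,0,0,0.5],[0,0,0,0,0,0,0.5],[0,0,0,0,0,0,0.5]], force=25)

```text
time_s: 11.55
ee_pos: [632.2, -181.0, 13.3]
ee_rot: [179.9, 0.0, 90.0]
force: [-0.5, -0.1, 5.9]
gripper_width: 65.5
gripper_force: 25.0
```

Emit:
step_arm(steps=[[0,0,0,0,0,-20,0.5],[0,0,0,0,0,-25,0.5],[0,0,0,-3,-47.5,0,0.5],[0,0,0,-3,-47.5,0,0.5],[0,0,0,-3,-47.5,0,0.5],[0,0,0,-2.5,-47,0,0.5],[0,0,0,0,0,20,0.5],[0,0,0,0,0,10,0.5]])

```text
time_s: 12.55
ee_pos: [441.2, -192.1, 26.5]
ee_rot: [-179.9, -0.0, 89.9]
force: [1.0, -0.6, -1.5]
gripper_width: 65.5
gripper_force: 25.0
```

Emit:
step_arm(steps=[[0,0,0,0,0,0,0.5],[0,0,0,0,0,5,0.5],[0,0,0,0,0,4,0.5],[0,0,0,0,0,1,0.5],[0,0,0,0,0,0,0.5],[0,0,0,0,0,0,0.5],[0,0,0,0,0,0,0.5],[0,0,0,0,0,0,0.5]])

```text
time_s: 13.55
ee_pos: [442.3, -192.2, 17.3]
ee_rot: [180.0, -0.0, 90.0]
force: [-0.3, 0.3, 0.1]
gripper_width: 65.3
gripper_force: 25.0
```

Emit:
step_arm(steps=[[0,0,0,0,0,0,0.8],[0,0,0,0,0,0,0.86],[0,0,0,0,0,0,0.86],[0,0,0,0,0,0,0.86],[0,0,0,0,0,-10,0.86],[0,0,0,0,0,-30,0.9],[0,0,0,0,0,-50,1],[0,0,0,0,0,-50,1]])

```text
time_s: 14.55
ee_pos: [441.9, -192.1, 159.2]
ee_rot: [180.0, -0.0, 90.0]
force: [0.9, -0.2, -0.3]
gripper_width: 90.9
gripper_force: 0.0
```

```bash
python3 - <<'E'
from h import *
f=cam('wrist'); save(f,'w5'); s=state(); print(s['time_s'],s['ee_pos'],s['ee_rot'])
E
```

```text
14.6 [ 445.64137649 -193.84000851  165.86567146] [179.30958026   0.31087401  89.97393165]
```

View pics/w5.png

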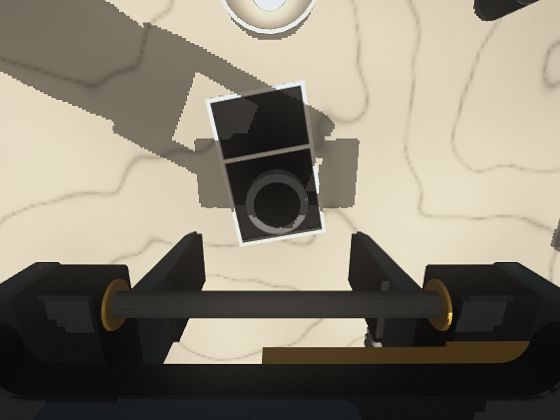

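```bash
python3 - <<'E'
from h import *
f=pickle.load(open('pics/w5.pkl','rb'))
c=px2w(f,[(207,100),(304,82),(325,230),(241,244)],12);print(c.round(1).tolist(),c.mean(0));print('stand',px2w(f,(277,202),34))
s=state(); print(s['time_s'],s['ee_pos'],s['ee_rot'])
E
```

```text
[[374.0, -92.0, 12.0], [470.4, -75.5, 12.0], [498.2, -230.7, 12.0], [402.5, -247.9, 12.0]] [ 436.27413293 -161.52601377   12.        ]
stand [[ 443.82457951 -191.61721327   34.        ]]
14.6 [ 445.64137649 -193.84000851  165.86567146] [179.30958026   0.31087401  89.97393165]
```

Emit:
step_arm(steps=[[0,0,0,0,0,0,1],[0,0,0,38,41,0,1],[0,0,0,38,41,0,1],[0,0,0,38,41,0,1],[0,0,0,38,41,0,1],[0,0,0,38,41,0,1],[0,0,0,0,0,40,1],[0,0,0,0,0,0,1]])

```text
time_s: 15.6
ee_pos: [643.8, -1.8, 112.3]
ee_rot: [-179.4, -0.0, 90.0]
force: [1.0, -0.1, 0.3]
gripper_width: 91.0
gripper_force: 0.0
```

Emit:
step_arm(steps=[[0,0,0,0,0,30,0.8],[0,0,0,0,0,30,0.7],[0,0,0,0,0,20,0.6],[0,0,0,0,0,5,0.6],[0,0,0,0,0,0,0.1],[0,0,0,0,0,0,0.1],[0,0,0,0,0,0,0.1],[0,0,0,0,0,0,0.1]])

```text
time_s: 16.6
ee_pos: [647.7, -2.4, 33.4]
ee_rot: [179.9, 0.0, 90.0]
force: [-0.5, -0.0, 5.2]
gripper_width: 32.5
gripper_force: 24.9
```

Emit:
step_arm(steps=[[0,0,0,0,0,0,0.1],[0,0,0,0,0,0,0.1],[0,0,0,0,0,0,0.1],[0,0,0,0,0,0,0.1],[0,0,0,0,0,-20,0.1],[0,0,0,0,0,-40,0.1],[0,0,0,0,0,-30,0.1],[0,0,0,0,0,0,0.1]])

```text
time_s: 17.6
ee_pos: [648.7, -2.3, 124.3]
ee_rot: [179.7, -0.0, 90.0]
force: [0.0, -0.5, -1.7]
gripper_width: 32.3
gripper_force: 24.9
```

Emit:
step_arm(steps=[[0,0,0,-22.4,-43.8,0,0.1],[0,0,0,-22.4,-43.8,0,0.1],[0,0,0,-22.4,-43.8,0,0.1],[0,0,0,-22.4,-43.8,0,0.1],[0,0,0,-22.4,-44,0,0.1],[0,0,0,0,0,30,0.1],[0,0,0,0,0,25,0.1],[0,0,0,0,0,10,0.1]])

```text
time_s: 18.6
ee_pos: [425.8, -113.7, 54.8]
ee_rot: [-179.7, -0.1, 90.0]
force: [-0.2, 0.4, -2.0]
gripper_width: 32.6
gripper_force: 24.9
```

```bash
python3 - <<'E'
from h import *
f=cam('scene'); f=cam('side'); f=cam('side'); s=state(); print(s['time_s'],s['ee_pos'],s['ee_rot'])
E
```

```text
18.75 [ 427.55237497 -114.02177596   56.56426661] [-1.79903672e+02 -3.34506896e-02  8.99880506e+01]
```

Emit:
step_arm(steps=[[0,0,0,0,0,12,0.1],[0,0,0,0,0,6,0.1],[0,0,0,0,0,2,0.1],[0,0,0,0,0,0,0.1],[0,0,0,0,0,0,0.1],[0,0,0,0,0,0,0.5],[0,0,0,0,0,0,0.6],[0,0,0,0,0,0,0.6]])

```text
time_s: 19.75
ee_pos: [428.2, -114.3, 37.2]
ee_rot: [180.0, 0.0, 90.0]
force: [-0.1, -0.2, 0.4]
gripper_width: 54.6
gripper_force: 0.0
```

Emit:
step_arm(steps=[[0,0,0,0,0,-15,0.6],[0,0,0,0,0,-40,0.6],[0,0,0,0,0,-50,1],[0,0,0,0,0,-40,1],[0,0,0,41,29,0,1],[0,0,0,41,29,0,1],[0,0,0,41,29,0,1],[0,0,0,41,29,0,1]])

```text
time_s: 20.75
ee_pos: [544.9, 51.1, 182.2]
ee_rot: [180.0, 0.0, 90.0]
force: [0.3, -0.6, -0.1]
gripper_width: 91.1
gripper_force: 0.0
```

Emit:
step_arm(steps=[[0,0,0,41,29,0,1],[0,0,0,41,29,0,1],[0,0,0,38,30,0,1],[0,0,0,0,0,0,1],[0,0,0,0,0,0,1],[0,0,0,0,0,0,1],[0,0,0,0,0,0,1],[0,0,0,0,0,0,1]])

```text
time_s: 21.75
ee_pos: [631.9, 169.1, 182.6]
ee_rot: [180.0, -0.0, 89.9]
force: [-0.0, 0.1, -0.3]
gripper_width: 91.4
gripper_force: 0.0
```

```bash
python3 - <<'E'
from h import *
f=cam('wrist'); save(f,'w6'); s=state(); print(s['time_s'],s['ee_pos'],s['ee_rot'])
hsv=cv2.cvtColor(f['image'],cv2.COLOR_BGR2HSV)
m=cv2.inRange(hsv,(0,150,120),(8,255,255))|cv2.inRange(hsv,(172,150,120),(180,255,255))
cv2.imwrite('pics/m.png',m); ys,xs=np.where(m); print(xs.min(),xs.max(),ys.min(),ys.max())
# project hypothesised cap circle
a=np.linspace(0,2*np.pi,24)
for c in [(632,170)]:
  P=np.c_[c[0]+27*np.cos(a),c[1]+27*np.sin(a),0*a+96]
  q=w2px(f,P).round().astype(int)
  im=f['image'].copy(); cv2.polylines(im,[q.reshape(-1,1,2)],True,(255,255,0),1)
b=[(428,-114,65)]; 
cv2.imwrite('pics/w6b.png',im)
g=cam('scene'); save(g,'s6')
E
```

```text
21.8 [631.94315493 169.20952773 182.56085599] [ 1.79979024e+02 -8.24829219e-03  8.99437664e+01]
247 303 169 238
```

View pics/w6b.png

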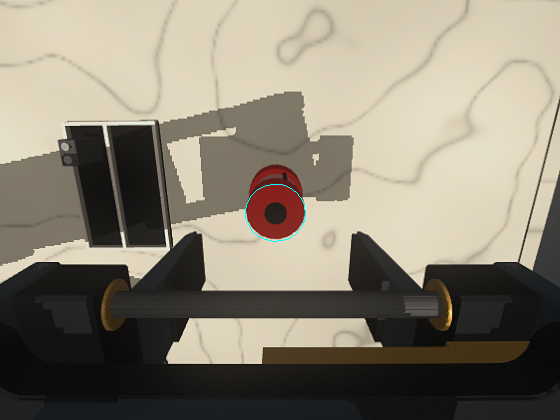

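Emit:
step_arm(steps=[[0,0,0,1,0,40,1],[0,0,0,0,0,40,1],[0,0,0,0,0,25,0.9],[0,0,0,0,0,10,0.8],[0,0,0,0,0,0,0.4],[0,0,0,0,0,0,0.4],[0,0,0,0,0,0,0.4],[0,0,0,0,0,0,0.4]])

```text
time_s: 22.85
ee_pos: [632.6, 170.9, 68.6]
ee_rot: [179.9, -0.0, 90.0]
force: [-2.3, 0.1, 4.5]
gripper_width: 53.5
gripper_force: 25.0
```

Emit:
step_arm(steps=[[0,0,0,0,0,0,0.4],[0,0,0,0,0,0,0.4],[0,0,0,0,0,-20,0.4],[0,0,0,0,0,-40,0.4],[0,0,0,0,0,-40,0.4],[0,0,0,0,0,0,0.4],[0,0,0,0,0,0,0.4],[0,0,0,0,0,0,0.4]])

```text
time_s: 23.85
ee_pos: [630.9, 170.4, 164.9]
ee_rot: [-179.8, 0.1, 90.0]
force: [0.7, 0.7, -2.2]
gripper_width: 53.9
gripper_force: 24.9
```

```bash
python3 - <<'E'
from h import *
f=cam('wrist'); save(f,'w7'); s=state(); p=s['ee_pos']; print(s['time_s'],p,s['ee_rot'])
a=np.linspace(0,2*np.pi,24)
im=f['image'].copy()
P=np.c_[p[0]+27*np.cos(a),p[1]+1+27*np.sin(a),0*a+p[2]-67+96]
cv2.polylines(im,[w2px(f,P).round().astype(int).reshape(-1,1,2)],True,(255,255,0),1)
cv2.imwrite('pics/w7b.png',im)
hsv=cv2.cvtColor(f['image'],cv2.COLOR_BGR2HSV)
m=cv2.inRange(hsv,(0,150,80),(8,255,255))|cv2.inRange(hsv,(172,150,80),(180,255,255))
ys,xs=np.where(m); print(xs.min(),xs.max(),ys.min(),ys.max(), w2px(f,P).min(0),w2px(f,P).max(0))
E
```

```text
23.9 [631.09835041 170.39291752 165.11165535] [-1.79794203e+02  5.00071941e-02  8.99727047e+01]
228 325 188 318 [223.46831999 232.20280532] [324.86304259 322.12864404]
```

Emit:
step_arm(steps=[[0,0,0,-35,-18,0,0.4],[0,0,0,-47,-24.5,0,0.4],[0,0,0,-47,-24.5,0,0.4],[0,0,0,-47,-24.5,0,0.4],[0,0,0,-47,-24.5,0,0.4],[0,0,0,-47,-24.5,0,0.4],[0,0,0,-47,-24.5,0,0.4],[0,0,0,-46.5,-24,0,0.4]])

```text
time_s: 24.9
ee_pos: [441.6, -194.0, 166.5]
ee_rot: [-179.9, -0.0, 90.0]
force: [1.2, -0.9, -1.8]
gripper_width: 53.3
gripper_force: 24.9
```

Emit:
step_arm(steps=[[0,0,0,0,0,25,0.4],[0,0,0,0,0,15,0.4],[0,0,0,0,0,10,0.4],[0,0,0,0,0,0,0.4],[0,0,0,0,0,0,0.4],[0,0,0,0,0,0,0.4],[0,0,0,0,0,0,0.4],[0,0,0,0,0,0,0.4]])

```text
time_s: 25.9
ee_pos: [443.0, -192.8, 117.4]
ee_rot: [180.0, 0.0, 90.0]
force: [-0.1, -0.1, -1.7]
gripper_width: 53.5
gripper_force: 24.9
```

Emit:
step_arm(steps=[[0,0,0,-0.5,0,8,0.4],[0,0,0,0,0,4,0.4],[0,0,0,0,0,1.5,0.4],[0,0,0,0,0,0.5,0.4],[0,0,0,0,0,0.5,0.4],[0,0,0,0,0,0,0.4],[0,0,0,0,0,0,0.4],[0,0,0,0,0,0,0.4]])

```text
time_s: 26.9
ee_pos: [443.0, -193.3, 102.8]
ee_rot: [180.0, 0.0, 90.0]
force: [-0.9, 0.4, -2.5]
gripper_width: 53.8
gripper_force: 25.0
```

Emit:
step_arm(steps=[[0,0,0,0,0,0.7,0.4],[0,0,0,0,0,0,0.4],[0,0,0,0,0,0,0.4],[0,0,0,0,0,0,0.65],[0,0,0,0,0,0,0.75],[0,0,0,0,0,0,0.8],[0,0,0,0,0,0,0.8],[0,0,0,0,0,0,0.8]])

```text
time_s: 27.9
ee_pos: [442.9, -193.2, 101.9]
ee_rot: [-180.0, -0.0, 90.0]
force: [0.5, 0.3, 0.1]
gripper_width: 72.7
gripper_force: 0.0
```

Emit:
step_arm(steps=[[0,0,0,0,0,-10,0.85],[0,0,0,0,0,-30,1],[0,0,0,0,0,-40,1],[0,0,0,0,0,-30,1],[0,0,0,0,0,0,1],[0,0,0,0,0,0,1],[0,0,0,0,0,0,1],[0,0,0,0,0,0,1]])

```text
time_s: 28.9
ee_pos: [442.4, -193.0, 211.0]
ee_rot: [-179.9, -0.1, 90.0]
force: [-0.9, 0.4, -0.2]
gripper_width: 91.1
gripper_force: 0.0
```

```bash
python3 - <<'E'
from h import *
f=cam('wrist'); save(f,'w8'); s=state(); print(s['time_s'],s['ee_pos'],s['ee_rot'])
a=np.linspace(0,2*np.pi,24); im=f['image'].copy()
for r,z in((27,130),(30,34),(33,34)):
  P=np.c_[443+r*np.cos(a),-192+r*np.sin(a),0*a+z]
  cv2.polylines(im,[w2px(f,P).round().astype(int).reshape(-1,1,2)],True,(255,255,0),1)
g=cam('scene'); save(g,'s8'); h=cam('side'); save(h,'d8')
t=[cv2.resize(im[60:340,160:400],(480,560))]
q=g['image'][100:290,220:420]; t.append(cv2.resize(q,(320,304)))
im2=np.zeros((560,800,3),np.uint8); im2[:,:480]=t[0]; im2[:304,480:]=t[1]; im2[304:560,480:]=cv2.resize(h['image'][130:290,260:460],(320,256))
cv2.imwrite('pics/m8.png',im2)
E
```

```text
28.95 [ 442.56782501 -193.07852653  211.20402925] [-1.79913120e+02 -4.67543714e-02  8.99756755e+01]
```

View pics/m8.png

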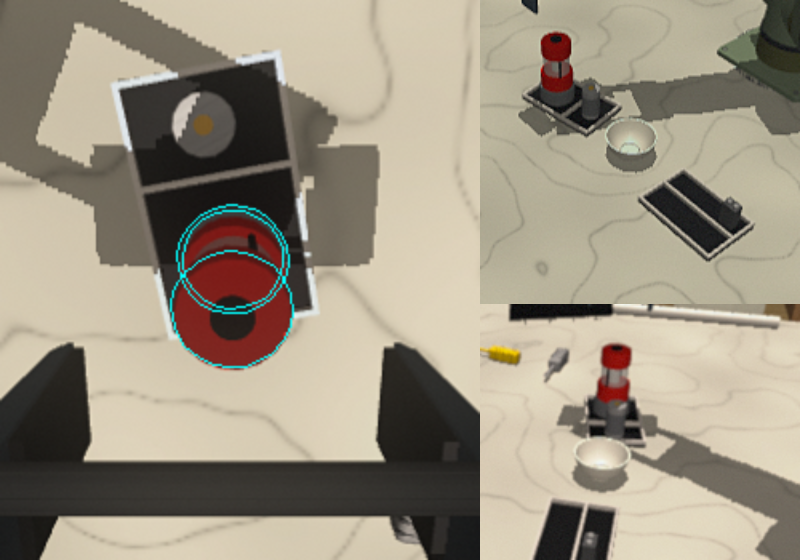

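Emit:
step_arm(steps=[[0,0,0,-38,34,0,1],[0,0,0,-38,34,0,1],[0,0,0,-38,34,0,1],[0,0,0,-38,34,0,1],[0,0,0,0,0,0,1],[0,0,0,0,0,0,1],[0,0,0,0,0,0,1],[0,0,0,0,0,0,1]])

```text
time_s: 30.05
ee_pos: [578.4, -344.5, 212.8]
ee_rot: [180.0, 0.0, 90.0]
force: [-0.2, -0.6, -0.2]
gripper_width: 91.3
gripper_force: 0.0
```

```bash
python3 - <<'E'
from h import *
f=cam('wrist'); save(f,'w9'); s=state(); print(s['time_s'],s['ee_pos'],s['ee_rot'])
cv2.imwrite('pics/w9b.png',cv2.resize(f['image'][60:340,100:450],(700,560),interpolation=cv2.INTER_CUBIC))
E
```

```text
30.1 [ 578.48325481 -344.67489811  212.72502648] [1.79965955e+02 1.43861720e-02 9.00021967e+01]
```

View pics/w9b.png

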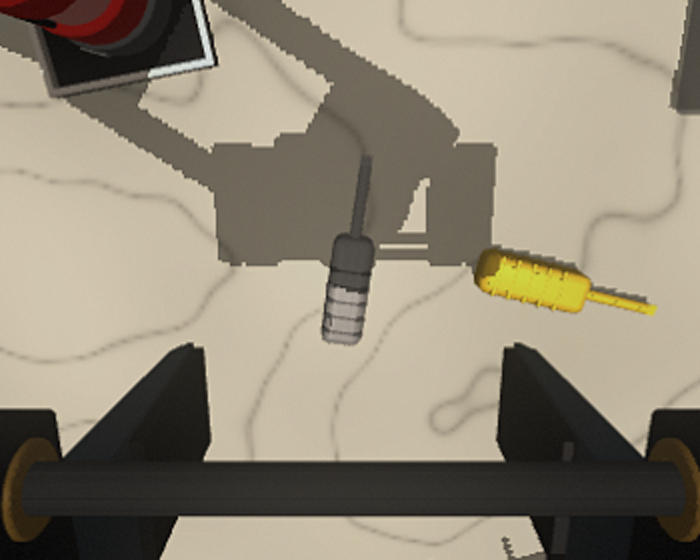

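```bash
python3 - <<'E'
from h import *
f=pickle.load(open('pics/w9.pkl','rb'))
p=px2w(f,np.array([(366,155),(356,236),(341,343),(475,280),(653,310),(490,250)])/2+[100,60],13); print(p.round(1))
d=p[0]-p[2]; print(np.linalg.norm(d),np.degrees(np.arctan2(d[1],d[0])))
E
```

```text
[[ 587.7 -284.4   13. ]
 [ 581.8 -333.8   13. ]
 [ 572.  -405.4   13. ]
 [ 658.  -362.3   13. ]
 [ 775.3 -382.5   13. ]
 [ 666.3 -342.7   13. ]]
122.0773675984132 82.59032716546172
```

Emit:
step_arm(steps=[[0,0,0,-20,-1,40,0.7],[0,0,7.4,0,0,40,0.6],[0,0,0,0,0,50,0.6],[0,0,0,0,0,40,0.6],[0,0,0,0,0,20,0.6],[0,0,0,0,0,8,0.6],[0,0,0,0,0,3.5,0.6],[0,0,0,0,0,0,0.6]])

```text
time_s: 31.1
ee_pos: [578.3, -365.6, 11.5]
ee_rot: [179.9, 0.0, 82.6]
force: [-0.1, 0.3, 0.6]
gripper_width: 54.9
gripper_force: 0.0
```

Emit:
step_arm(steps=[[0,0,0,0,0,0,0.1],[0,0,0,0,0,0,0.1],[0,0,0,0,0,0,0.1],[0,0,0,0,0,0,0.1],[0,0,0,0,0,0,0.1],[0,0,0,0,0,0,0.1],[0,0,0,0,0,0,0.1],[0,0,0,0,0,0,0.1]])

```text
time_s: 32.1
ee_pos: [577.6, -365.3, 10.8]
ee_rot: [-180.0, -0.0, 82.6]
force: [-3.5, 0.3, 5.8]
gripper_width: 25.7
gripper_force: 25.0
```

Emit:
step_arm(steps=[[0,0,0,0,0,-30,0.1],[0,0,0,0,0,-60,0.1],[0,0,0,0,0,-60,0.1],[0,0,-7.4,0,0,-50,0.1],[0,0,0,0,0,0,0.1],[0,0,0,0,0,0,0.1],[0,0,0,0,0,0,0.1],[0,0,0,0,0,0,0.1]])

```text
time_s: 33.1
ee_pos: [577.4, -365.0, 208.6]
ee_rot: [-179.9, -0.1, 90.0]
force: [0.2, -0.6, -0.5]
gripper_width: 25.9
gripper_force: 25.0
```

Emit:
step_arm(steps=[[0,0,0,30,-6,0,0.1],[0,0,0,50,-10,0,0.1],[0,0,0,55,-11,0,0.1],[0,0,0,55,-11,0,0.1],[0,0,0,55,-11,0,0.1],[0,0,0,55,-11,0,0.1],[0,0,0,55,-11,0,0.1],[0,0,0,55,-11,0,0.1]])

```text
time_s: 34.1
ee_pos: [495.3, 46.4, 210.1]
ee_rot: [-180.0, -0.0, 89.9]
force: [0.6, 0.1, -0.5]
gripper_width: 25.7
gripper_force: 25.0
```

Emit:
step_arm(steps=[[0,0,0,54,-11,0,0.1],[0,0,0,54,-12,0,0.1],[0,0,0,0,0,40,0.1],[0,0,0,0,0,60,0.1],[0,0,0,0,0,40,0.1],[0,0,0,0,0,0,0.1],[0,0,0,0,0,0,0.1],[0,0,0,0,0,0,0.1]])

```text
time_s: 35.1
ee_pos: [474.6, 153.1, 72.4]
ee_rot: [179.8, -0.1, 90.0]
force: [-0.4, -0.5, -1.1]
gripper_width: 25.8
gripper_force: 25.0
```

```bash
python3 - <<'E'
from h import *
f=cam('wrist'); save(f,'w10'); s=state(); print(s['time_s'],s['ee_pos'],s['ee_rot'],s['gripper_width'])
cv2.imwrite('pics/w10b.png',cv2.resize(f['image'][0:340,100:450],(618,600),interpolation=cv2.INTER_CUBIC))
E
```

```text
35.15 [474.38051644 153.08147104  72.29791583] [ 1.79786547e+02 -6.94279266e-02  8.99637880e+01] 25.638860883128505
```

View pics/w10b.png

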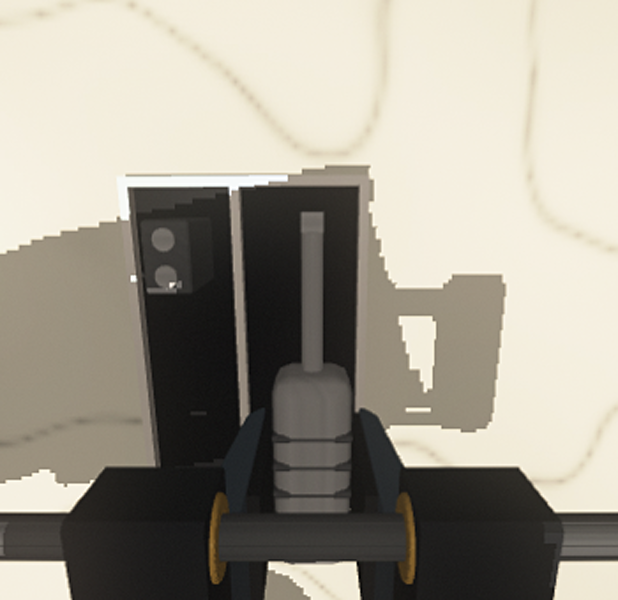

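Emit:
step_arm(steps=[[0,0,0,0,-1.5,30,0.1],[0,0,0,0,0,15,0.1],[0,0,0,0,0,6,0.1],[0,0,0,0,0,3,0.1],[0,0,0,0,0,0,0.1],[0,0,0,0,0,0,0.1],[0,0,0,0,0,0,0.1],[0,0,0,0,0,0,0.1]])

```text
time_s: 36.15
ee_pos: [471.7, 152.8, 16.7]
ee_rot: [180.0, -0.0, 90.0]
force: [0.1, 0.0, -1.7]
gripper_width: 26.1
gripper_force: 25.0
```

```bash
python3 - <<'E'
from h import *
f=pickle.load(open('pics/w10.pkl','rb')); k=350/618
print(px2w(f,np.array([(163,239),(166,276)])*k+[100,0],52.5)); s=state(); print(s['ee_pos'],s['ee_rot'],s['force'])
E
```

```text
[[424.0704697  226.00563346  52.5       ]
 [424.09164071 213.14563756  52.5       ]]
[471.66555238 152.76429596  16.70556688] [ 1.79977859e+02 -9.61678972e-03  8.99740643e+01] [ 0.11279236  0.00284894 -1.68586567]
```

Emit:
step_arm(steps=[[0,0,0,0,0,1.5,0.1],[0,0,0,0,0,0,0.1],[0,0,0,0,0,0,0.35],[0,0,0,0,0,0,0.45],[0,0,0,0,0,0,0.45],[0,0,0,0,0,0,0.45],[0,0,0,0,0,-10,0.45],[0,0,0,0,0,-30,0.45]])

```text
time_s: 37.15
ee_pos: [470.5, 152.4, 54.9]
ee_rot: [-179.8, 0.0, 90.0]
force: [0.2, -0.4, -0.7]
gripper_width: 41.1
gripper_force: 0.0
```

Emit:
step_arm(steps=[[0,0,0,0,0,-60,0.6],[0,0,0,0,0,-60,1],[0,0,0,0,0,-60,1],[0,0,0,0,0,-40,1],[0,0,0,40,0,0,1],[0,0,0,40,0,0,1],[0,0,0,0,0,0,1],[0,0,0,0,0,0,1]])

```text
time_s: 38.15
ee_pos: [471.3, 232.2, 275.2]
ee_rot: [-180.0, 0.0, 90.0]
force: [0.2, -0.1, -0.7]
gripper_width: 91.2
gripper_force: 0.0
```

```bash
python3 - <<'E'
from h import *
f=cam('wrist'); save(f,'w11'); g=cam('scene'); save(g,'s11'); h=cam('side'); s=state(); print(s['time_s'],s['ee_pos'])
im=np.zeros((600,800,3),np.uint8)
im[:300,:400]=cv2.resize(f['image'],(400,300)); im[:300,400:]=cv2.resize(g['image'][130:265,240:420],(400,300))
im[300:,:400]=cv2.resize(h['image'][165:315,270:470],(400,300)); im[300:,400:]=cv2.resize(g['image'][115:190,230:330],(400,300))
cv2.imwrite('pics/m11.png',im)
E
```

```text
38.3 [471.5271126  231.79710202 275.21642912]
```

View pics/m11.png

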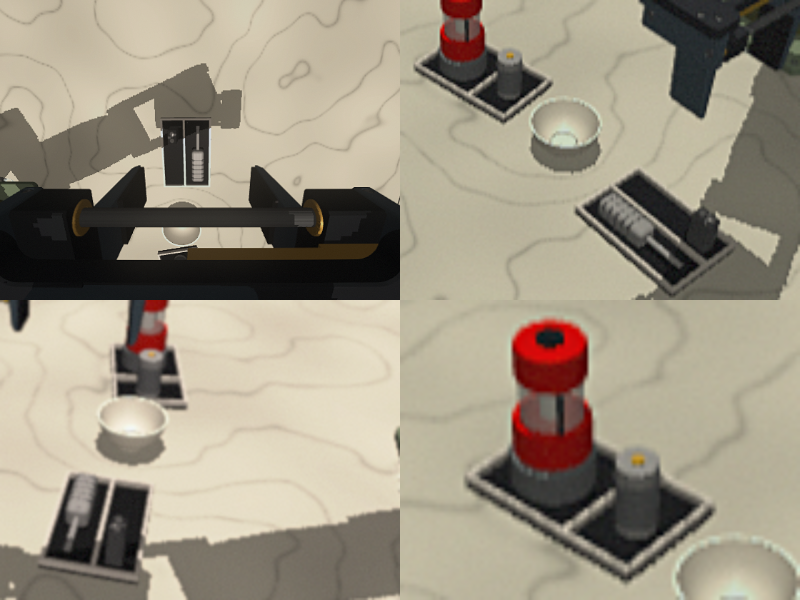

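The pictures show both kits complete: the lantern is centred on the stand, the round battery is upright, the screwdriver lies in the wide lane, the block battery is upright, and the bowl has not moved.

```bash
python3 -c "
from workcell import *
print(job_done())"
```

```text
the job is handed in; nothing more can be done
None
```

Both kits are made up and the job was handed in at about 38 s of the 138 s allowed; the last pictures showed every item in its place, but the hand-in did not report a verdict.

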